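# Lock the loop-back plug onto the test adapter

### The job

Fit the longer of the two metal loop-back plugs fully into the connector housing on top of the grey test adapter, the right way round and without ramming it. Then swing the housing's locking lever up and over until its hooks snap over the plug's two pegs and it stays fully closed by itself. Leave the other things on the bench where they are.

Things in the scene. Friction and masses are not known exactly. Their poses are not given: they have to be found in the camera images.
- plug: The long loop-back plug, 0.2 to 0.33 kg, standing upright on the bench. Aluminium hood 73 long (own x) x 43 wide (y); plain vertical sides from 22 to 74 mm above the origin, then a smaller cap up to 82 mm. Below the hood a grey contact insert sticks out 22 mm: 58.5 x 26.5, centred, its +x +y corner cut away by 15 x 13. Origin: centre of the insert's underside; z up.
- plug_boss (a point): The plug's round blanked cable entry, 23 mm across, on its +x end only: centre of its face, 44.5 mm along +x from the plug's axis, 60 mm above its origin. It tells which way round the plug is.
- plug_peg (a point): Tip of the steel peg, with a free-running roller, on the plug's +x end face: 47 mm along +x, 29 mm above the plug's origin. An equal peg stands on the -x end. 8 mm thick, 10 mm long.
- adapter: The test adapter, fixed to the bench: a grey steel enclosure 240 (x) x 200 (y) x 70 mm high with jacks, switch and lamps on its top. Origin: centre of its underside. On its top, centred 55 mm to -y, is the aluminium connector housing, outside 78 (x) x 46 (y), rim 110 mm above the bench, on a 6 mm mounting plate 116 x 60.
- seat (a point): Centre of the housing's mouth at rim height (axes as the adapter's): the plug's vertical axis belongs here, its x and y along the adapter's. The cavity is 62 (x) x 30 (y), 29 deep, mouth bevelled 3 mm: 1.75 mm clearance a side. A rubber gasket stands 6 mm above the rim and gives under 12 N per mm; the hood rests on it, the plug's origin then 93.5 mm above the bench, 92.5 when locked.
- coding_post (a point): Top centre of the coding post, 13 x 11 mm, in the +x +y corner of the cavity, 4 mm below the rim. The plug's cut-away corner clears it only when the plug's boss points to the adapter's +x; the other way round the plug stays some 12 mm proud.
- lever (a joint): Angle (rad) of the U-shaped steel locking lever: 0 fully closed on its stop, larger is open; starts 1.2 to 1.4, about level. Hinge friction 0.06 Nm: it stays where left. From about 0.65 to 0.2 the hooks ride over the pegs and pull the plug down 2 mm, taking 3 to 5 N at the bar (it may spring back here); below 0.2 the pegs drop into the hooks' notches and it snaps to 0 and holds.
- lever_bar (a point): Middle of the lever's crossbar: round, 8 mm thick, 86 mm long along the adapter's x, on the adapter's -y side of the housing. It runs on a 70 mm circle about lever_hinge. At 0 it is 27 mm to -y and 64.6 mm above the hinge, only 1.5 mm off the hood: no finger fits between. At 1.3 it is 69 mm to -y and 9 mm below it, out past the enclosure's edge, 95 mm over the bench.
- lever_hinge (a point): Centre of the lever's hinge axis (along the adapter's x), in the middle of the housing, 104 mm above the bench. The lever's arms stand 43 mm to either side of it along x. Closing swings the bar up and towards the plug.
- short_plug: Bystander: a plug of the same make but only 52 mm long and 43 mm wide, 82 mm high; it fits another adapter. Origin under its insert. It stands near the long plug, on either side.
- multimeter: Bystander: hand-held multimeter, 190 x 90 x 40 mm, lying flat. Origin at its underside.
- screwdriver: Bystander: screwdriver, 190 mm long, lying.
- tape_roll: Bystander: roll of amber tape, 90 mm across, 19 mm high, lying flat.
- wash_bottle: Bystander: white plastic bottle, 60 mm across, 100 mm high, standing.
- board: Bystander: populated circuit board, 80 x 100 mm, lying flat.
Not all that is in view belongs to the job. What is shaped like the plug but green is not meant.

How it is judged:
By the outcome, as a careful person would: the job done as asked, in the order asked, and still so for the second after the job is handed in, with the robot touching nothing.
It also fails if it takes over 59 s, if anything falls off the work surface, if the arm or the gripper's body presses on something with over 40 N, if the wrist force passes 120 N, or if a joint passes its speed limit or range.

### The arm

A 6-joint arm with a two-finger parallel gripper is mounted at the origin on the work surface. World frame = base frame: x ahead of the robot, y to its left, z up, the work surface at z = 0. Lengths are in m, angles in rad, forces in N, time in s.
With the tool pointing down it reaches from about 0.3 to 0.775 m from the base axis. Payload 14.6 kg.
Tool frame: the origin (TCP) lies at the very end of the fingers, on their centre line; the grasp point (between the pads) lies 19 mm behind it; z points along the fingers, y is the line along which they close (so a half turn about z gives the same grasp; the last joint's range is limited). The gripper opens to 94 mm and grips with 3 to 60 N. Pads are 16 mm wide; open, the fingers measure 119 mm over their backs; the gripper's body (75 mm by 177 mm) begins 78 mm behind the grasp point.
Start: joints at [-1.373, 0.3, 1.521, -0, 1.321, -0.067], TCP at [0.144, -0.531, 0.205] pointing down, gripper open.
Joint ranges: [-3.03, 3.03], [-0.79, 2.21], [0.23, 2.52], [-1.04, 4.18], [0, 3.07], [-2.55, 2.55]. Speed limits (rad/s): [2.22, 2.22, 2.57, 3.14, 3.14, 3.14].

### API

Orientations are given as [roll, pitch, yaw] about the fixed x, y, z axes, in that order (R = Rz(yaw) Ry(pitch) Rx(roll)).
In Python, from station import ctrl gives the robot as it stands. The module is installed in compiled form; this text tells all that it offers.
- The arm moves only by the tool step_arm, never from a script. Its argument "deltas" is a list of rows, each an object with "dp": the shift along the tool's x, y, z scaled (see below), a list of three; "twist": the turn about the tool's z scaled (see below). In form: [{"dp": [tx, ty, tz], "twist": twist}, ...]. A call has 1 to 12 rows; each row shifts and turns the commanded pose from where the row before left it, along the tool's axes as they then stand; what a row does not reach is not made up. The controller multiplies each number of a shift by 0.04 m and each number of a turn by 4 degrees. A row lasts 1/10 s, in which the tool goes at most 50 mm and 8.59 degrees, less where a joint would pass 70% of its speed; a pose out of reach is approached as far as the arm can. A call with a number of a shift or a turn outside -1 to 1 is refused whole. A call with a gripper value outside its range is refused whole. "gripper" is the opening, from -1 (shut) to 1 (fully open), set as the call begins (left out, the last holds). The fingers move at their own pace and stop on an object; "squeeze" is the grip in N (left out, the last holds). Time passes only in rows, so rows that do not move let the fingers close. It gives the time, the measured TCP pose, the force, the opening and the grip force at its end, in the units of the state.
- ctrl.get_obs(): the state, without advancing time (a new reading comes with each control period).
- ctrl.camera(name): name is "scene" or "top" or "wrist"; returns (picture, depth): 400x640x3 uint8, red, green, blue; 400x640 float32, m along the optical axis (not along the pixel's ray), 0 where there is no reading.
- ctrl.get_calibration(name): a dict with "fx", "fy", "cx", "cy" (pixels), "world_to_cam" (4x4, takes a point from world to camera coordinates); the wrist camera has in their place "hand_eye" (4x4, takes a point from camera to tool coordinates, whose origin is the TCP and whose axes are the flange's). Camera axes: x right, y down, z forward; pixel columns grow to the right and rows downward; lengths in m; the calibration is good to about 2 mm. A picture is of the moment at which its call begins: read the wrist's pose just before it. get_calibration takes no time and is no camera call.
- ctrl.hand_in(): hands the job in; it is judged then, once.
Trained networks look in the newest picture that a camera, given by its name, has taken for a name from the list of things; names that differ only in an ending like _2 or _b are one class to them, and where a whole thing is asked for, a point or a joint stands for the part that bears it (a point fixed in the world has none). Each returns a list of dicts, best first, with "conf" (0 to 1); they miss things now and then, are a little off and sometimes report something else, mostly with a low value. They report only what shows in the picture. A call takes as long as a camera call. They do not tell look-alikes from the thing itself.
- ctrl.spot_in(camera, label): "rect" ([left, top, right, bottom] as shares, 0 to 1, of the picture: columns of its width, rows of its height, round what is visible of it).
- ctrl.cut_out(camera, label): "pixels" (400x640 bool, what is visible of it) and "rect" ([left, top, right, bottom] as shares, 0 to 1, of the picture: columns of its width, rows of its height, round what is visible of it).
The state is a dict: "time_s": time; "qpos": joint angles; "joint_vel": joint speeds; "tau": joint torques, N m; "ee_pos": TCP position; "eef_rot": TCP orientation; "force": force on the tool from outside, world axes, zero at the start; "moment": the same for the moment, N m; "grip_width": finger opening in m; "grip_force": force on a finger pad.
Only numpy, scipy, OpenCV 4.12 (cv2) and the standard library are available. Lean on these libraries where they do the work, as an engineer would, in place of code of your own. Each camera call takes 0.05 s, during which the arm holds its last target. There are 200 camera calls.

## Working session

There is one attempt and no reset: what is moved stays moved. The work goes in short steps, Python scripts to look and compute and a tool call to move; the robot and the scene stay as the last step left them, time stands still between calls to the robot, and variables do not carry over. Pictures are saved under pics/ and viewed, at most 10 in all, crops included, and the job is handed in when it is done.

Besides the shell and the picture viewer there is one more tool, called after "Emit:" as name(argument=value, ...), one argument or row to a line, values as JSON. step_arm: Moves the arm, as the interface text tells. Its arguments: {"type":"object","properties":{"deltas":{"type":"array"},"gripper":{"type":"number"},"squeeze":{"type":"number"}},"required":["deltas"]}

```bash
mkdir -p pics; cat > h.py <<'E'
import numpy as np, cv2
from station import ctrl
from scipy.spatial.transform import Rotation as R
def cloud(name, d, o=None):
    k=ctrl.get_calibration(name)
    v,u=np.mgrid[0:400,0:640]
    P=np.stack([(u-k['cx'])/k['fx']*d,(v-k['cy'])/k['fy']*d,d],-1)
    if 'hand_eye' in k:
        T=np.eye(4);T[:3,:3]=R.from_euler('xyz',o['eef_rot']).as_matrix();T[:3,3]=o['ee_pos']
        T=T@np.array(k['hand_eye'])
    else: T=np.linalg.inv(np.array(k['world_to_cam']))
    W=P@T[:3,:3].T+T[:3,3]
    W[d<=0]=np.nan
    return W
E
python3 - <<'E'
from h import *
o=ctrl.get_obs();print(o)
ims=[]
for c in ['top','scene']:
    p,d=ctrl.camera(c);W=cloud(c,d,o);np.savez(c,p=p,W=W)
    cv2.imwrite(f'pics/{c}.png',p[...,::-1])
    for l in ['plug','short_plug','adapter','lever','plug_boss','plug_peg','seat','coding_post','lever_bar','multimeter','wash_bottle','board','tape_roll','screwdriver']:
        try:
            for r in ctrl.cut_out(c,l)[:3]:
                m=r['pixels']; q=W[m];q=q[~np.isnan(q[:,0])]
                print(c,l,round(r['conf'],2),np.round(np.array(r['rect'])*[640,400,640,400]).astype(int),m.sum(),np.nanpercentile(q,[5,50,95],axis=0).round(3).tolist() if len(q) else '')
        except Exception as e: print(c,l,e)
E
```

```text
{'time_s': 0.0, 'qpos': array([-1.37257914e+00,  3.00481223e-01,  1.52159315e+00, -1.84819359e-05,
        1.32071933e+00, -6.66073340e-02]), 'joint_vel': array([ 1.51893618e-03,  1.06779990e-03,  3.51403701e-04, -2.74697456e-05,
       -8.50291917e-04, -2.38331921e-04]), 'tau': array([ 3.87135791e-03, -5.31803513e+01, -3.52733946e+01,  7.10428390e-02,
        2.43738864e-02, -9.42697943e-05]), 'ee_pos': array([ 0.14389147, -0.53056005,  0.20487568]), 'eef_rot': array([-3.14039307e+00, -6.20779011e-05,  2.64829072e-01]), 'force': array([ 0.25100007, -0.59830269,  0.54596826]), 'moment': array([-0.01591298,  0.00377594,  0.04319353]), 'grip_force': 0.0, 'grip_width': 0.09415003467589628}
top plug 0.88 [351 255 372 280] 340 [[0.28, -0.18, 0.065], [0.311, -0.152, 0.08], [0.341, -0.126, 0.084]]
top plug 0.75 [382 170 405 198] 365 [[0.539, -0.294, 0.043], [0.57, -0.267, 0.079], [0.608, -0.243, 0.084]]
top plug 0.73 [402 253 435 269] 383 [[0.301, -0.373, 0.051], [0.322, -0.334, 0.079], [0.341, -0.302, 0.084]]
top short_plug 0.75 [386 212 403 238] 300 [[0.411, -0.29, 0.03], [0.438, -0.268, 
[... 4423 characters left out ...]
6, -0.362, 0.098]]
scene board 0.56 [252 271 290 303] 817 [[0.724, -0.224, -0.0], [0.767, -0.179, 0.003], [0.806, -0.132, 0.01]]
scene board 0.24 [219 196 237 222] 319 [[0.411, -0.294, 0.0], [0.455, -0.273, 0.066], [0.47, -0.252, 0.082]]
scene tape_roll 0.76 [422 218 445 241] 278 [[0.616, 0.358, 0.003], [0.652, 0.397, 0.015], [0.695, 0.438, 0.02]]
scene screwdriver 0.64 [178 208 187 250] 220 [[0.399, -0.458, -0.0], [0.458, -0.441, 0.019], [0.558, -0.424, 0.025]]
scene screwdriver 0.32 [185 267 212 297] 516 [[0.722, -0.412, 0.012], [0.745, -0.386, 0.063], [0.756, -0.364, 0.099]]
scene screwdriver 0.29 [273 179 346 243] 3588 [[0.399, -0.093, 0.023], [0.54, -0.003, 0.069], [0.618, 0.09, 0.104]]
```

```bash
python3 -c "
import cv2
a=cv2.imread('pics/top.png')[110:300,250:470];b=cv2.imread('pics/scene.png')[150:320,160:380]
cv2.imwrite('pics/a.png',cv2.resize(a,None,fx=3.1,fy=3.1,interpolation=2));cv2.imwrite('pics/b.png',cv2.resize(b,None,fx=3.5,fy=3.5,interpolation=2))"
```

```text
(no output)
```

View pics/a.png

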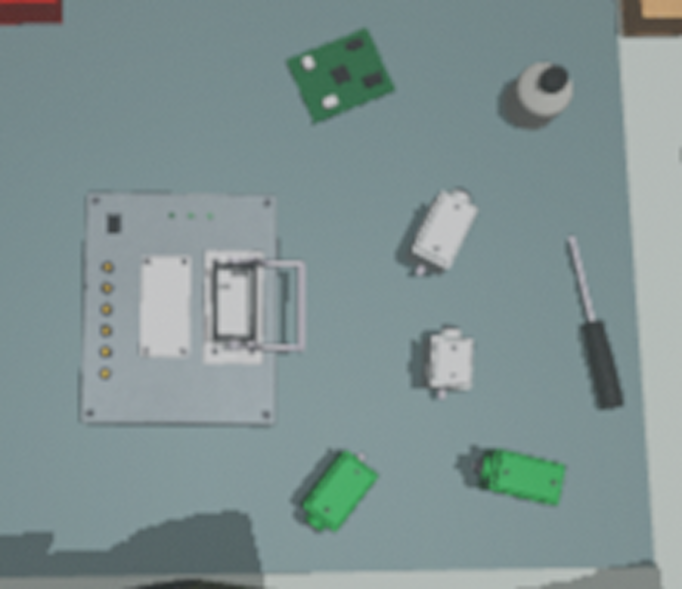

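View pics/b.png

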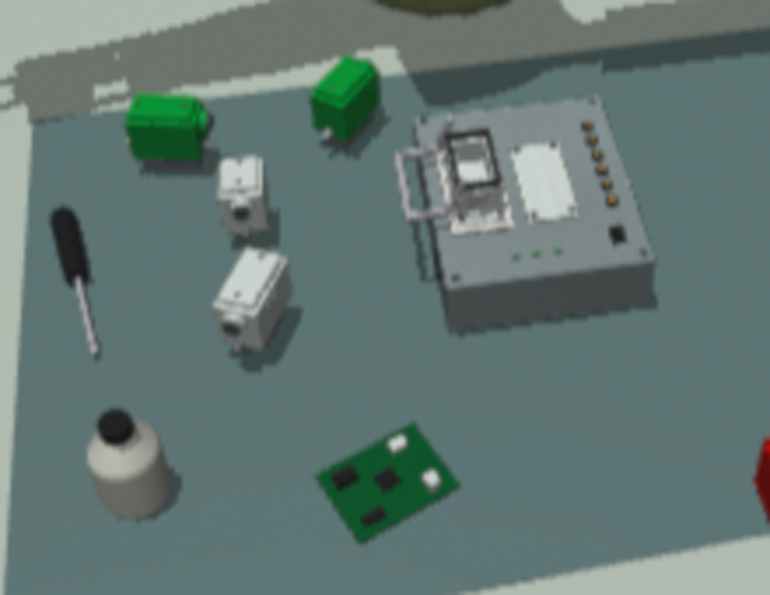

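Up in the top picture is world +x. The long metal plug is at about crop pixel (445,230), with its boss toward the upper right (+x, -y). The short plug is at (450,360), and the green look-alikes are below. The housing sits on the adapter's right (-y) side, and its lever bar is at (303,305).

Emit:
step_arm(
  deltas=[
    {"dp":[0.96,-0.32,-0.2],"twist":0},
    {"dp":[0.96,-0.32,-0.2],"twist":0},
    {"dp":[0.96,-0.32,-0.2],"twist":0},
    {"dp":[0.96,-0.32,-0.2],"twist":0},
    {"dp":[0.96,-0.32,-0.2],"twist":0},
    {"dp":[0.96,-0.32,-0.2],"twist":0},
    {"dp":[0.96,-0.32,-0.2],"twist":0},
    {"dp":[0.96,-0.32,-0.2],"twist":0},
    {"dp":[0.96,-0.32,-0.2],"twist":0},
    {"dp":[0.96,-0.32,-0.2],"twist":0},
    {"dp":[0.96,-0.32,-0.2],"twist":0},
    {"dp":[0.96,-0.32,-0.2],"twist":0},
  ],
)

```text
time_s: 2.7
ee_pos: [0.5497, -0.2608, 0.3018]
eef_rot: [3.141, -0.0, 0.265]
force: [0.7, 0.3, 1.0]
grip_width: 0.0939
grip_force: 0.0
```

Emit:
step_arm(
  deltas=[
    {"dp":[0,0,0],"twist":1},
    {"dp":[0,0,0],"twist":1},
    {"dp":[0,0,0],"twist":1},
    {"dp":[0,0,0],"twist":1},
    {"dp":[0,0,0],"twist":1},
    {"dp":[0,0,0],"twist":1},
    {"dp":[0,0,0],"twist":1},
    {"dp":[0,0,0],"twist":1},
    {"dp":[0,0,0],"twist":1},
    {"dp":[0,0,0],"twist":1},
    {"dp":[0,0,0],"twist":1},
    {"dp":[0,0,0],"twist":0},
  ],
)

```text
time_s: 3.9
ee_pos: [0.5485, -0.262, 0.3014]
eef_rot: [-3.142, 0.0, -0.504]
force: [0.4, -0.9, -0.2]
grip_width: 0.0941
grip_force: 0.0
```

```bash
cat >> h.py <<'E'
def rect(Q):
    (c,s,a)=cv2.minAreaRect(Q[:,:2].astype(np.float32)*1000)
    if s[0]<s[1]: s=s[::-1];a+=90
    return np.round(c,1),np.round(s,1),round((a+90)%180-90,2)
E
python3 - <<'E'
from h import *
o=ctrl.get_obs();p,d=ctrl.camera('wrist');W=cloud('wrist',d,o);np.savez('wrist1',p=p,W=W)
print(o['time_s'],o['ee_pos'],o['eef_rot'],(d>0).mean())
cv2.imwrite('pics/w1.png',p[...,::-1])
for l in ['plug','short_plug','plug_boss']:
    for r in ctrl.cut_out('wrist',l)[:3]:
        q=W[r['pixels']];q=q[~np.isnan(q[:,0])]
        print(l,r['conf'],np.round(np.array(r['rect'])*[640,400,640,400]),np.nanpercentile(q,[5,50,95],axis=0).round(3).tolist())
        for lo,hi in [(.066,.0765),(.078,.09)]:
            t=q[(q[:,2]>lo)&(q[:,2]<hi)]
            if len(t)>20: print(lo,len(t),rect(t))
E
```

```text
3.9 [ 0.54847816 -0.26197116  0.30140121] [-3.14156453e+00  9.62617420e-05 -5.04253596e-01] 0.99598046875
plug 0.86 [417. 253. 486. 299.] [[0.316, -0.383, 0.017], [0.331, -0.374, 0.064], [0.336, -0.299, 0.081]]
0.066 144 (array([ 327.6, -340.8]), array([85. , 28.3]), 76.43)
0.078 99 (array([ 320.6, -375.7]), array([24. , 10.5]), 16.51)
plug 0.84 [296.  95. 333. 173.] [[0.543, -0.3, 0.067], [0.577, -0.276, 0.081], [0.61, -0.25, 0.082]]
0.066 673 (array([ 578.1, -275.9]), array([84.2, 42.4]), -28.23)
0.078 1780 (array([ 573.2, -273.2]), array([64.9, 35.1]), -28.27)
plug 0.84 [313. 307. 348. 383.] [[0.277, -0.174, 0.048], [0.303, -0.149, 0.081], [0.324, -0.122, 0.082]]
0.066 140 (array([ 293. , -144.4]), array([59.1, 42.8]), -39.54)
0.078 783 (array([ 303.1, -152.8]), array([51.7, 35.4]), -39.05)
short_plug 0.65 [340. 201. 390. 263.] [[0.417, -0.293, 0.04], [0.448, -0.275, 0.08], [0.469, -0.256, 0.082]]
0.066 461 (array([ 441.8, -274.2]), array([62.9, 42.7]), -4.26)
0.078 950 (array([ 435.8, -273.7]), array([43.6, 35.8]), -4.29)
plug_boss 0.65 [413. 255. 486. 299.] [[0.318, -0.383, 0.028], [0.331, -0.374, 0.065], [0.335, -0.299, 0.081]]
0.066 130 (array([ 329. , -340.9]), array([84.4, 25.9]), 76.15)
0.078 94 (array([ 321.9, -375.3]), array([21.3, 10.5]), 16.51)
plug_boss 0.6 [291.  98. 335. 175.] [[0.544, -0.3, 0.066], [0.577, -0.276, 0.081], [0.61, -0.251, 0.082]]
0.066 673 (array([ 578.1, -275.9]), array([84.2, 42.4]), -28.23)
0.078 1780 (array([ 573.2, -273.2]), array([64.9, 35.1]), -28.27)
plug_boss 0.57 [314. 306. 352. 381.] [[0.278, -0.178, 0.031], [0.304, -0.151, 0.081], [0.327, -0.126, 0.082]]
0.066 151 (array([ 293.9, -145.2]), array([61.4, 43.2]), -39.89)
0.078 788 (array([ 303.1, -152.9]), array([51.7, 35.5]), -39.22)
```

View pics/w1.png

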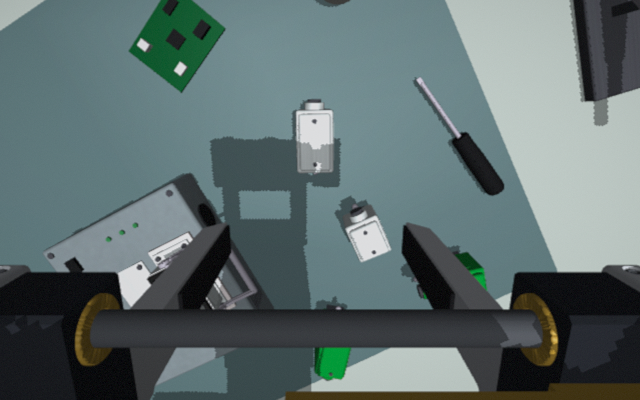

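Emit:
step_arm(
  deltas=[
    {"dp":[-0.9,-0.69,0],"twist":0},
    {"dp":[-0.9,-0.69,0],"twist":0},
    {"dp":[-0.9,-0.69,0],"twist":0},
    {"dp":[-0.9,-0.69,0],"twist":0},
    {"dp":[-0.9,-0.69,0],"twist":0},
    {"dp":[0,0,0],"twist":-1},
    {"dp":[0,0,0],"twist":-1},
    {"dp":[0,0,0],"twist":-1},
    {"dp":[0,0,0],"twist":-1},
    {"dp":[0,0,0],"twist":-1},
    {"dp":[0,0,0],"twist":-1},
    {"dp":[0,0,0],"twist":-1},
  ],
)

```text
time_s: 5.3
ee_pos: [0.4573, -0.0543, 0.3015]
eef_rot: [3.142, -0.0, -0.01]
force: [0.1, -0.1, -0.1]
grip_width: 0.0941
grip_force: 0.0
```

Emit:
step_arm(
  deltas=[
    {"dp":[0,0,0],"twist":-0.2},
    {"dp":[0,0,0],"twist":0},
  ],
)

```text
time_s: 5.5
ee_pos: [0.4573, -0.0543, 0.3015]
eef_rot: [3.142, -0.0, -0.001]
force: [-0.4, -0.0, -0.2]
grip_width: 0.0938
grip_force: 0.0
```

```bash
python3 - <<'E'
from h import *
o=ctrl.get_obs();p,d=ctrl.camera('wrist');W=cloud('wrist',d,o);np.savez('wrist2',p=p,W=W)
print(o['time_s'],o['ee_pos'],o['eef_rot'])
q=W.reshape(-1,3);q=q[~np.isnan(q[:,0])]
z=q[(abs(q[:,0]-.495)<.09)&(abs(q[:,1]+.06)<.09)]
for lo,hi in [(.062,.0725),(.0735,.0785),(.079,.084),(.084,.1),(.102,.107),(.107,.112),(.112,.119),(.12,.14)]:
    t=z[(z[:,2]>lo)&(z[:,2]<hi)]
    if len(t)>20: print(lo,len(t),rect(t),np.percentile(t,[2,50,98],axis=0).round(4).tolist())
for l in ['lever','lever_bar']:
    for r in ctrl.cut_out('wrist',l)[:2]:
        t=W[r['pixels']];t=t[~np.isnan(t[:,0])];t=t[t[:,2]>.075]
        print(l,r['conf'],np.round(np.array(r['rect'])*[640,400,640,400]),np.percentile(t,[2,50,98],axis=0).round(4).tolist())
# height map from cloud
img=np.zeros((300,400,3),np.uint8)
zz=np.nan_to_num(W[...,2])
v=np.clip((zz-.06)/.07*255,0,255).astype(np.uint8)
a=cv2.applyColorMap(v,cv2.COLORMAP_JET)
b=p[...,::-1].copy()
u=np.argwhere((abs(W[...,0]-.495)<.08)&(abs(W[...,1]+.075)<.075));r0,c0=u.min(0);r1,c1=u.max(0)
print(r0,r1,c0,c1)
A=np.hstack([b[r0:r1,c0:c1],a[r0:r1,c0:c1]]);f=min(780/A.shape[1],580/A.shape[0])
cv2.imwrite('pics/w2.png',cv2.resize(A,None,fx=f,fy=f,interpolation=cv2.INTER_NEAREST))
E
```

```text
5.5 [ 0.45732341 -0.05428108  0.30151247] [ 3.14155769e+00 -1.26425182e-04 -1.12614183e-03]
0.062 10803 (array([495. , -34.3]), array([179.9, 128.7]), -0.02) [[0.4078, -0.0949, 0.0674], [0.511, -0.0163, 0.0694], [0.5836, 0.028, 0.0723]]
0.0735 1468 (array([495.4, -26.3]), array([115.8, 110.9]), -1.51) [[0.4379, -0.0817, 0.0736], [0.5055, -0.0395, 0.0751], [0.5521, 0.0218, 0.0784]]
0.079 1537 (array([494.8, -51.9]), array([103.2,  49.3]), -1.76) [[0.4473, -0.0706, 0.0791], [0.4959, -0.0526, 0.0802], [0.5455, -0.0306, 0.0823]]
0.084 1116 (array([494.8, -79.3]), array([92.4, 90.4]), -2.67) [[0.4487, -0.1236, 0.0864], [0.492, -0.1164, 0.0914], [0.539, -0.0365, 0.0984]]
0.102 438 (array([493.8, -57.3]), array([93.4, 45.2]), -1.22) [[0.4504, -0.0748, 0.1024], [0.5145, -0.0477, 0.1056], [0.5387, -0.0356, 0.107]]
0.107 563 (array([494. , -53.6]), array([93.1, 49.9]), -1.1) [[0.4499, -0.0755, 0.1071], [0.4972, -0.0519, 0.1086], [0.5396, -0.0282, 0.1116]]
0.112 1076 (array([495.4, -53.6]), array([89.3, 48.3]), -1.94) [[0.4568, -0.0743, 0.1132], [0.4968, -0.0528, 0.1152], [0.5327, -0.0298, 0.1169]]
0.12 84 (array([494.6, -68.9]), array([89.3, 10.1]), -1.04) [[0.4502, -0.0736, 0.1207], [0.5354, -0.0682, 0.1271], [0.5391, -0.0631, 0.1291]]
lever 0.94 [308.  92. 381. 185.] [[0.4488, -0.1234, 0.0879], [0.4988, -0.1077, 0.0921], [0.5394, -0.0477, 0.1279]]
lever_bar 0.59 [307.  94. 383. 183.] [[0.4486, -0.1233, 0.0877], [0.4962, -0.1071, 0.0921], [0.5391, -0.0478, 0.1279]]
59 399 25 639
```

View pics/w2.png

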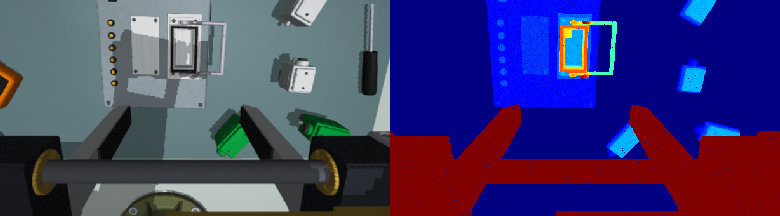

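```bash
python3 - <<'E'
from h import *
for n in ['wrist2','top','scene']:
    W=np.load(n+'.npz')['W'];q=W.reshape(-1,3);q=q[~np.isnan(q[:,0])]
    t=q[(q[:,2]>.066)&(q[:,2]<.074)&(abs(q[:,0]-.495)<.14)&(abs(q[:,1])<.12)]
    if n!='wrist2': print(n,'encl',rect(t),len(t))
    else:
        # edge fits: far (+x) edge and -y edge
        for ax,sg in [(0,1),(1,-1)]:
            o=1-ax; E=[]
            for b in np.arange(-.2,.65,.004):
                s=t[(t[:,o]>=b)&(t[:,o]<b+.004)]
                if len(s)>15: E.append((b+.002,(s[:,ax]*sg).max()*sg))
            E=np.array(E);m=np.median(E[:,1]);E=E[abs(E[:,1]-m)<.006]
            f=np.polyfit(E[:,0],E[:,1],1);print('edge',ax,len(E),m,np.degrees(f[0]))
    g=q[(q[:,2]>.1125)&(q[:,2]<.1185)&(abs(q[:,0]-.495)<.05)&(abs(q[:,1]+.054)<.035)]
    for a in [-3,-2.5,-2,-1.5,-1,-.5,0]:
        if len(g)<20: break
        c,s=np.cos(np.radians(a)),np.sin(np.radians(a))
        l=g[:,:2]@np.array([[c,-s],[s,c]])
        e=np.percentile(l,[1.5,98.5],axis=0);m=e.mean(0)
        print(n,a,(e[1]-e[0]).round(4),np.round(m@np.array([[c,s],[-s,c]]),4))
    g=q[(q[:,2]>.085)&(q[:,2]<.1)&(q[:,1]<-.112)&(q[:,1]>-.135)&(abs(q[:,0]-.495)<.04)]
    if len(g): print('bar',len(g),np.median(g,0).round(4),np.degrees(np.polyfit(g[:,0],g[:,1],1)[0]).round(2), g[:,2].max())
E
```

```text
edge 0 50 0.6152627160920883 1.4548267075073502
edge 1 58 -0.09571560284665631 -1.419629779195729
wrist2 -3 [0.0763 0.0452] [ 0.4945 -0.052 ]
wrist2 -2.5 [0.0762 0.0447] [ 0.4944 -0.0519]
wrist2 -2 [0.0761 0.0446] [ 0.4944 -0.0521]
wrist2 -1.5 [0.0761 0.0448] [ 0.4945 -0.0523]
wrist2 -1 [0.0761 0.0446] [ 0.4945 -0.0524]
wrist2 -0.5 [0.0761 0.0444] [ 0.4946 -0.0521]
wrist2 0 [0.0762 0.0446] [ 0.4946 -0.052 ]
bar 547 [ 0.4977 -0.1193  0.0911] -1.16 0.09398893124697111
top encl (array([497.4,   5.5]), array([238.8, 198.4]), -1.41) 3447
top -3 [0.0791 0.0452] [ 0.4994 -0.0507]
top -2.5 [0.0788 0.0446] [ 0.4994 -0.0507]
top -2 [0.0784 0.0441] [ 0.4994 -0.0506]
top -1.5 [0.0781 0.0435] [ 0.4993 -0.0506]
top -1 [0.0779 0.0432] [ 0.4993 -0.0507]
top -0.5 [0.0777 0.0437] [ 0.4991 -0.0507]
top 0 [0.0776 0.0443] [ 0.499  -0.0507]
bar 52 [ 0.495  -0.1185  0.0921] -1.34 0.09517364402493844
scene encl (array([499.2,   3.5]), array([242.7, 199.3]), -1.34) 2066
scene -3 [0.0855 0.0456] [ 0.4933 -0.0522]
scene -2.5 [0.0855 0.0453] [ 0.4931 -0.052 ]
scene -2 [0.0856 0.0449] [ 0.493  -0.0519]
scene -1.5 [0.0858 0.0445] [ 0.4929 -0.0517]
scene -1 [0.0859 0.0441] [ 0.4928 -0.0515]
scene -0.5 [0.0861 0.0441] [ 0.4928 -0.0515]
scene 0 [0.0864 0.0445] [ 0.4928 -0.0516]
bar 38 [ 0.4958 -0.1194  0.0896] -1.73 0.09419480180392881
```

```bash
python3 - <<'E'
from h import *
W=np.load('wrist2.npz')['W'];q=W.reshape(-1,3);q=q[~np.isnan(q[:,0])]
a=np.radians(-1.42);c,s=np.cos(a),np.sin(a);M=np.array([[c,-s],[s,c]])
C=np.array([.4945,-.0515])
l=np.c_[(q[:,:2]-C)@M,q[:,2]]
g=l[(l[:,2]>.1115)&(l[:,2]<.119)&(abs(l[:,0])<.05)&(abs(l[:,1])<.035)]
m=g[abs(g[:,0])<.025]; print('y',np.histogram(m[:,1]*1000,np.arange(-27,28,1)))
m=g[abs(g[:,1])<.01]; print('x',np.histogram(m[:,0]*1000,np.arange(-43,44,1)))
k=ctrl.get_calibration('wrist');print(np.array(k['hand_eye']).round(4))
# plug cap / hood edges refined
W=np.load('wrist1.npz')['W'];q=W.reshape(-1,3);q=q[~np.isnan(q[:,0])]
a=np.radians(-28.27);c,s=np.cos(a),np.sin(a);M=np.array([[c,-s],[s,c]])
l=np.c_[(q[:,:2]-[.5732,-.2732])@M,q[:,2]]
for lo,hi in [(.068,.0765),(.079,.09)]:
    g=l[(l[:,2]>lo)&(l[:,2]<hi)&(abs(l[:,0])<.05)&(abs(l[:,1])<.03)]
    print('x',np.histogram(g[:,0]*1000,np.arange(-42,48,2))[0]);print('y',np.histogram(g[:,1]*1000,np.arange(-26,27,2))[0])
E
```

```text
y (array([ 0,  0,  0,  0, 11, 48, 47, 48, 48, 28,  0,  0,  0,  0,  0,  0,  0,
        0,  0,  0,  0,  0,  0,  0,  0,  0,  0,  0,  0,  0,  0,  0,  0,  0,
        0,  0,  0,  0,  0,  0,  0,  0,  0,  0, 50, 48, 48, 49, 49,  0,  0,
        0,  0,  0]), array([-27, -26, -25, -24, -23, -22, -21, -20, -19, -18, -17, -16, -15,
       -14, -13, -12, -11, -10,  -9,  -8,  -7,  -6,  -5,  -4,  -3,  -2,
        -1,   0,   1,   2,   3,   4,   5,   6,   7,   8,   9,  10,  11,
        12,  13,  14,  15,  16,  17,  18,  19,  20,  21,  22,  23,  24,
        25,  26,  27]))
x (array([ 1,  1,  0,  0,  0, 19, 19, 19, 19, 17,  6,  0,  0,  0,  0,  0,  0,
        0,  0,  0,  0,  0,  0,  0,  0,  0,  0,  0,  0,  0,  0,  0,  0,  0,
        0,  0,  0,  0,  0,  0,  0,  0,  0,  0,  0,  0,  0,  0,  0,  0,  0,
        0,  0,  0,  0,  0,  0,  0,  0,  0,  0,  0,  0,  0,  0,  0,  0,  0,
        0,  0,  0,  0,  0,  0,  0,  0,  6, 20, 20, 21, 21,  6,  0,  0,  1,
        0]), array([-43, -42, -41, -40, -39, -38, -37, -36, -35, -34, -33, -32, -31,
       -30, -29, -28, -27, -26, -25, -24, -23, -22, -21, -20, -19, -18,
    
[... 318 characters left out ...]
0,  41,  42,  43]))
[[ 2.000e-04 -9.675e-01 -2.528e-01  7.330e-02]
 [ 1.000e+00 -0.000e+00  1.000e-03  1.000e-04]
 [-1.000e-03 -2.528e-01  9.675e-01 -1.785e-01]
 [ 0.000e+00  0.000e+00  0.000e+00  1.000e+00]]
x [ 0  0 21 47 14  8  8  9  8  8  9 10  9 11 10  8 12 10 11  9 12  9 11 10
 12  9  9  8 10  9  8  8 11 12 10 11 11 64 72 27 19 13 24  7]
y [  0   0  88  97  17  11   8   7  10  13  25  14  27  28  28  14  17  12
  12  10   8  19 105  50   0   0]
x [ 0  0  0  0  7 40 59 39 56 59 53 41 58 60 48 45 59 60 49 46 60 61 54 43
 55 60 61 47 51 61 62 63 60 46 53 63 57  2  0  0  0  0  0  0]
y [  0   0   0   0 107  80  89 113 112  90  87 103 111  94  95 101 101 101
  97 103  92  62   0   0   0   0]
```

Emit:
step_arm(
  deltas=[
    {"dp":[0.48,0.91,0],"twist":0},
    {"dp":[0.48,0.91,0],"twist":0},
    {"dp":[0.48,0.91,0],"twist":0},
    {"dp":[0.48,0.91,0],"twist":0},
    {"dp":[0.48,0.91,0],"twist":0},
    {"dp":[0.48,0.91,0],"twist":0},
    {"dp":[0,0,0.5],"twist":1},
    {"dp":[0,0,0.5],"twist":1},
    {"dp":[0,0,0.5],"twist":1},
    {"dp":[0,0,0.5],"twist":1},
    {"dp":[0,0,0.5],"twist":1},
    {"dp":[0,0,0.5],"twist":1},
  ],
)

```text
time_s: 6.85
ee_pos: [0.5724, -0.2727, 0.1805]
eef_rot: [-3.142, 0.0, -0.423]
force: [0.2, -0.1, 0.1]
grip_width: 0.0943
grip_force: 0.0
```

Emit:
step_arm(
  deltas=[
    {"dp":[0,0,0.2],"twist":1},
    {"dp":[0,0,0.2],"twist":0},
    {"dp":[0,0,0],"twist":0},
  ],
)

```text
time_s: 7.15
ee_pos: [0.5721, -0.2726, 0.1644]
eef_rot: [-3.142, 0.002, -0.488]
force: [-0.0, -0.2, 0.8]
grip_width: 0.094
grip_force: 0.0
```

Emit:
step_arm(
  deltas=[
    {"dp":[0.02,0,0.8],"twist":0.07},
    {"dp":[0,0,0.8],"twist":0},
    {"dp":[0,0,0.7],"twist":0},
    {"dp":[0,0,0.6],"twist":0},
    {"dp":[0,0,0.33],"twist":0},
    {"dp":[0,0,0],"twist":0},
  ],
)

```text
time_s: 7.75
ee_pos: [0.5727, -0.2729, 0.0352]
eef_rot: [-3.142, 0.002, -0.493]
force: [-0.4, -0.3, 0.9]
grip_width: 0.0939
grip_force: 0.0
```

Emit:
step_arm(
  deltas=[
    {"dp":[0,0,0],"twist":0},
    {"dp":[0,0,0],"twist":0},
    {"dp":[0,0,0],"twist":0},
    {"dp":[0,0,0],"twist":0},
    {"dp":[0,0,0],"twist":0},
    {"dp":[0,0,0],"twist":0},
    {"dp":[0,0,0],"twist":0},
    {"dp":[0,0,0],"twist":0},
  ],
  gripper=-1,
  squeeze=25,
)

```text
time_s: 8.55
ee_pos: [0.5731, -0.2732, 0.0363]
eef_rot: [3.142, -0.0, -0.494]
force: [-0.4, 0.0, -0.1]
grip_width: 0.043
grip_force: 25.0
```

Emit:
step_arm(
  deltas=[
    {"dp":[0,0,-0.5],"twist":0},
    {"dp":[0,0,-0.8],"twist":0},
    {"dp":[0,0,-0.8],"twist":-0.96},
    {"dp":[0,0,-0.8],"twist":-0.96},
    {"dp":[0,0,-0.8],"twist":-0.96},
    {"dp":[0,0,-0.8],"twist":-0.96},
    {"dp":[0,0,-0.5],"twist":-0.96},
    {"dp":[0,0,-0.4],"twist":-0.96},
    {"dp":[0,0,0],"twist":-0.96},
    {"dp":[0,0,0],"twist":0},
  ],
)

```text
time_s: 9.55
ee_pos: [0.573, -0.273, 0.2521]
eef_rot: [-3.141, 0.0, -0.024]
force: [-0.5, 0.7, -3.0]
grip_width: 0.0431
grip_force: 25.0
```

```bash
python3 - <<'E'
from h import *
o=ctrl.get_obs();p,d=ctrl.camera('wrist');W=cloud('wrist',d,o);np.savez('wrist3',p=p,W=W)
print(o['time_s'],o['ee_pos'],o['eef_rot'],o['grip_width'])
T=R.from_euler('xyz',o['eef_rot']).as_matrix()
L=(W-o['ee_pos'])@T
l=L.reshape(-1,3);l=l[~np.isnan(l[:,0])]
l=l[(abs(l[:,0])<.06)&(abs(l[:,1])<.03)&(l[:,2]<.04)&(l[:,2]>-.06)]
print(np.histogram(l[:,2]*1000,np.arange(-60,40,4)))
z=l[l[:,2]<np.percentile(l[:,2],2)+.006]
t=l[(l[:,2]>-.050)&(l[:,2]<-.0435)]
print(rect(t),np.histogram(t[:,0]*1000,np.arange(-42,43,2))[0],np.histogram(t[:,1]*1000,np.arange(-24,25,1))[0],np.median(t[:,2]))
cv2.imwrite('pics/w3.png',p[...,::-1])
E
```

```text
9.55 [ 0.57300888 -0.27304046  0.25205776] [-3.14136367e+00  3.81889959e-04 -2.38410766e-02] 0.04310270119778091
(array([ 360,  346,  330, 7827, 1569, 1816, 1781,  856,  380,  244,  200,
        133,  112,   90,   49,   44,   64,   36,    7,    0,    0,    0,
          0,    0]), array([-60, -56, -52, -48, -44, -40, -36, -32, -28, -24, -20, -16, -12,
        -8,  -4,   0,   4,   8,  12,  16,  20,  24,  28,  32,  36]))
(array([ 9.1, -0. ]), array([59.9, 46.5]), -89.61) [  0   0   0   0   0   0   0   0   0   0   0   0   0   2 270 327 316 358
 353 363 348 373 372 375 407 627 396 368 360 384 391 370 378 397 398 415
 293   6   0   0   0   0] [ 20  26  91   0   0   0  59 188 226 239 236 247 236 233 240 236 233 248
 233 235 247 243 201 300 201 276 218 239 249 235 239 247 237 243 238 246
 236 254 239 223 204  57   0   0   0  95  23  24] -0.044914264115522226
```

View pics/w3.png

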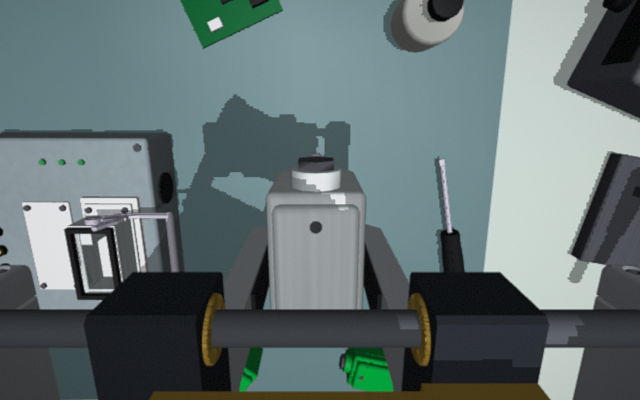

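Emit:
step_arm(
  deltas=[
    {"dp":[-0.3,-0.8,0],"twist":0},
    {"dp":[-0.36,-0.94,0],"twist":0},
    {"dp":[-0.36,-0.94,0],"twist":0},
    {"dp":[-0.36,-0.94,0],"twist":0},
    {"dp":[-0.36,-0.94,0],"twist":0},
    {"dp":[-0.34,-0.92,0],"twist":0.01},
    {"dp":[0,0,0.6],"twist":0},
    {"dp":[0,0,0.8],"twist":0},
    {"dp":[0,0,0.6],"twist":0},
    {"dp":[0,0,0],"twist":0},
    {"dp":[0,0,0],"twist":0},
  ],
)

```text
time_s: 10.7
ee_pos: [0.4955, -0.052, 0.1727]
eef_rot: [-3.142, 0.0, -0.027]
force: [0.9, 0.9, -2.5]
grip_width: 0.0429
grip_force: 25.0
```

Emit:
step_arm(
  deltas=[
    {"dp":[-0.01,0,0.2],"twist":0},
    {"dp":[0,0,0.15],"twist":0},
    {"dp":[0,0,0.1],"twist":0},
    {"dp":[0,0,0.1],"twist":0},
    {"dp":[0,0,0.1],"twist":0},
    {"dp":[0,0,0.1],"twist":0},
    {"dp":[0,0,0],"twist":0},
    {"dp":[0,0,0],"twist":0},
  ],
)

```text
time_s: 11.5
ee_pos: [0.4951, -0.0519, 0.1423]
eef_rot: [-3.142, 0.0, -0.026]
force: [1.3, -0.1, -3.0]
grip_width: 0.0432
grip_force: 25.0
```

Emit:
step_arm(
  deltas=[
    {"dp":[0,0,0.08],"twist":0},
    {"dp":[0,0,0.08],"twist":0},
    {"dp":[0,0,0.06],"twist":0},
    {"dp":[0,0,0],"twist":0},
    {"dp":[0,0,0],"twist":0},
  ],
)

```text
time_s: 12.0
ee_pos: [0.495, -0.0519, 0.1334]
eef_rot: [-3.142, 0.0, -0.026]
force: [-0.6, -0.5, -3.6]
grip_width: 0.0426
grip_force: 25.0
```

Emit:
step_arm(
  deltas=[
    {"dp":[0,0,0.04],"twist":0},
    {"dp":[0,0,0.03],"twist":0},
    {"dp":[0,0,0],"twist":0},
    {"dp":[0,0,0],"twist":0},
  ],
)

```text
time_s: 12.4
ee_pos: [0.495, -0.0519, 0.1306]
eef_rot: [3.142, 0.0, -0.026]
force: [0.1, -0.1, -3.5]
grip_width: 0.0428
grip_force: 25.0
```

Emit:
step_arm(
  deltas=[
    {"dp":[0,0,0.025],"twist":0},
    {"dp":[0,0,0],"twist":0},
    {"dp":[0,0,0],"twist":0},
  ],
)

```text
time_s: 12.7
ee_pos: [0.4951, -0.0519, 0.1299]
eef_rot: [3.142, -0.0, -0.026]
force: [-0.9, 0.5, -0.3]
grip_width: 0.0427
grip_force: 25.0
```

Emit:
step_arm(
  deltas=[
    {"dp":[0,0,0.015],"twist":0},
    {"dp":[0,0,0],"twist":0},
    {"dp":[0,0,0],"twist":0},
  ],
)

```text
time_s: 13.0
ee_pos: [0.4952, -0.0519, 0.1295]
eef_rot: [-3.142, -0.001, -0.026]
force: [-2.7, -0.3, 6.0]
grip_width: 0.0428
grip_force: 25.0
```

Emit:
step_arm(
  deltas=[
    {"dp":[0,0,0],"twist":0},
    {"dp":[0,0,0],"twist":0},
    {"dp":[0,0,0],"twist":0},
    {"dp":[0,0,-0.3],"twist":0},
    {"dp":[0,0,-0.9],"twist":0},
    {"dp":[0,0,-0.9],"twist":0},
    {"dp":[0,0,-0.9],"twist":0},
    {"dp":[-0.5,0.7,0],"twist":0},
    {"dp":[-0.5,0.7,0],"twist":0},
    {"dp":[0,0.4,0],"twist":0},
    {"dp":[0,0,0],"twist":0},
  ],
  gripper=0.3,
)

```text
time_s: 14.1
ee_pos: [0.4529, -0.1242, 0.25]
eef_rot: [3.141, -0.001, -0.028]
force: [0.7, -0.1, -0.3]
grip_width: 0.0611
grip_force: 0.0
```

```bash
python3 - <<'E'
from h import *
o=ctrl.get_obs();p,d=ctrl.camera('wrist');W=cloud('wrist',d,o);np.savez('wrist4',p=p,W=W)
print(o['time_s'],o['ee_pos'],o['eef_rot'],o['grip_width'])
q=W.reshape(-1,3);q=q[~np.isnan(q[:,0])]
a=-.0248;c,s=np.cos(a),np.sin(a);M=np.array([[c,-s],[s,c]])
l=np.c_[(q[:,:2]-[.4946,-.0518])@M,q[:,2]]
t=l[(abs(l[:,0])<.045)&(abs(l[:,1])<.03)&(l[:,2]>.169)&(l[:,2]<.185)]
if len(t): print('cap',len(t),rect(t),np.percentile(t[:,2],[2,50,98]), 'tilt',np.linalg.lstsq(np.c_[t[:,:2],np.ones(len(t))],t[:,2],rcond=None)[0])
g=l[(abs(l[:,0])<.03)&(l[:,1]<-.058)&(l[:,1]>-.085)&(l[:,2]>.08)&(l[:,2]<.12)]
print('bar',len(g),np.percentile(g,[3,50,97],axis=0).round(4).tolist())
cv2.imwrite('pics/w4.png',p[...,::-1])
E
```

```text
14.1 [ 0.4528921  -0.12420463  0.25004764] [ 3.14105051e+00 -1.14458149e-03 -2.78181944e-02] 0.06105497191149973
cap 4399 (array([ 0.3, -0.4]), array([64.2, 36.4]), -0.1) [0.17206222 0.17473993 0.17627398] tilt [-0.00180445  0.01604496  0.17467686]
bar 519 [[-0.0283, -0.0721, 0.0883], [-0.0006, -0.0683, 0.0911], [0.0278, -0.0644, 0.0927]]
```

View pics/w4.png

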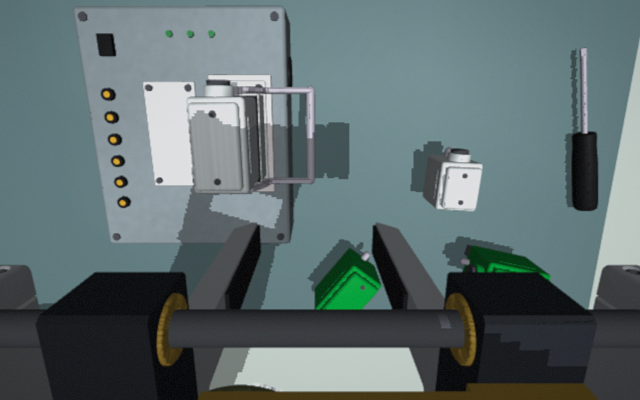

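Emit:
step_arm(
  deltas=[
    {"dp":[0.5,-0.06,0],"twist":0},
    {"dp":[0.5,-0.07,0],"twist":-0.03},
    {"dp":[0,0,0.6],"twist":0},
    {"dp":[0,0,0.9],"twist":0},
    {"dp":[0,0,0.9],"twist":0},
    {"dp":[0,0,0.6],"twist":0},
    {"dp":[0,0,0.4],"twist":0},
    {"dp":[0,0,0],"twist":0},
    {"dp":[0,0,0],"twist":0},
  ],
  gripper=-0.45,
)

```text
time_s: 15.05
ee_pos: [0.4938, -0.1181, 0.1138]
eef_rot: [3.142, -0.0, -0.023]
force: [0.8, 0.6, -0.1]
grip_width: 0.0258
grip_force: 0.0
```

Emit:
step_arm(
  deltas=[
    {"dp":[0,0.05,0.3],"twist":0},
    {"dp":[0,0,0.3],"twist":0},
    {"dp":[0,0,0.18],"twist":0},
    {"dp":[0,0,0],"twist":0},
    {"dp":[0,0,0],"twist":0},
  ],
)

```text
time_s: 15.55
ee_pos: [0.4933, -0.1207, 0.0818]
eef_rot: [-3.141, 0.0, -0.024]
force: [0.1, -0.9, -0.1]
grip_width: 0.0254
grip_force: 0.0
```

Emit:
step_arm(
  deltas=[
    {"dp":[0,0,0],"twist":0},
    {"dp":[0,0,0],"twist":0},
    {"dp":[0,0,0],"twist":0},
    {"dp":[0,0,0],"twist":0},
    {"dp":[0,0,0],"twist":0},
  ],
  gripper=-1,
  squeeze=15,
)

```text
time_s: 16.05
ee_pos: [0.4934, -0.12, 0.0821]
eef_rot: [-3.141, -0.0, -0.024]
force: [1.1, 5.3, 1.8]
grip_width: 0.0076
grip_force: 15.0
```

Emit:
step_arm(
  deltas=[
    {"dp":[0,0.037,-0.244],"twist":0},
    {"dp":[0,0,-0.262],"twist":0},
    {"dp":[0,-0.038,-0.26],"twist":0},
    {"dp":[0,-0.077,-0.25],"twist":0},
    {"dp":[0,-0.071,-0.16],"twist":0},
    {"dp":[0,0,0],"twist":0},
    {"dp":[0,0,0],"twist":0},
  ],
)

```text
time_s: 16.75
ee_pos: [0.4933, -0.1143, 0.1292]
eef_rot: [-3.141, -0.0, -0.023]
force: [1.5, 5.5, -3.1]
grip_width: 0.0074
grip_force: 15.0
```

Emit:
step_arm(
  deltas=[
    {"dp":[0,0,0],"twist":0},
    {"dp":[0,0,0],"twist":0},
    {"dp":[0,0,-0.6],"twist":0},
    {"dp":[0,0,-0.9],"twist":0},
    {"dp":[0,0.5,0],"twist":0},
    {"dp":[0,0.5,0],"twist":0},
    {"dp":[0,0,0],"twist":0},
    {"dp":[0,0,0],"twist":0},
  ],
  gripper=-0.57,
)

```text
time_s: 17.55
ee_pos: [0.4923, -0.1548, 0.1888]
eef_rot: [3.142, 0.0, -0.025]
force: [-0.7, 1.4, 0.2]
grip_width: 0.0201
grip_force: 0.0
```

```bash
cat > bar.py <<'E'
from h import *
o=ctrl.get_obs();print(o['time_s'],o['ee_pos'])
a=-.0248;c,s=np.cos(a),np.sin(a);M=np.array([[c,-s],[s,c]])
for cam in ['wrist','top','scene']:
    p,d=ctrl.camera(cam);W=cloud(cam,d,o)
    for r in ctrl.cut_out(cam,'lever')[:1]:
        t=W[r['pixels']];t=t[~np.isnan(t[:,0])]
        l=np.c_[(t[:,:2]-[.4946,-.0518])@M,t[:,2]]
        g=l[(abs(l[:,0])<.034)&(l[:,1]<-.02)&(l[:,1]>-.08)&(l[:,2]>.08)]
        print(cam,r['conf'],len(l),len(g),np.percentile(g,[5,50,95],axis=0).round(4).tolist() if len(g) else '')
    q=W.reshape(-1,3);l=np.c_[(q[:,:2]-[.4946,-.0518])@M,q[:,2]]
    t=l[(abs(l[:,0])<.03)&(abs(l[:,1])<.016)&(l[:,2]>.16)&(l[:,2]<.19)]
    if len(t): print(' cap',np.median(t[:,2]))
    cv2.imwrite(f'pics/bar_{cam}.png',p[...,::-1])
E
python3 bar.py
```

```text
17.55 [ 0.49234437 -0.1548088   0.18882857]
wrist 0.91 2706 1094 [[-0.0302, -0.0663, 0.1357], [0.0023, -0.0632, 0.1381], [0.0309, -0.0593, 0.1394]]
 cap 0.17453602008405364
top 0.46 3829 2 [[-0.0334, -0.0215, 0.1213], [-0.0327, -0.021, 0.2065], [-0.0319, -0.0205, 0.2916]]
 cap 0.1745283611792967
scene 0.53 103 20 [[-0.0303, -0.0645, 0.1349], [0.0133, -0.0618, 0.1374], [0.032, -0.0579, 0.1394]]
 cap 0.1740491336713581
```

Emit:
step_arm(
  deltas=[
    {"dp":[0,0,0.6],"twist":0},
    {"dp":[0,0,0.8],"twist":0},
    {"dp":[0,0,0.45],"twist":0},
    {"dp":[0,-0.25,0],"twist":0},
    {"dp":[0,-0.2,0],"twist":0},
    {"dp":[0,0,0],"twist":0},
    {"dp":[0,0,0],"twist":0},
  ],
  gripper=-1,
)

```text
time_s: 18.55
ee_pos: [0.4935, -0.1365, 0.1161]
eef_rot: [3.141, -0.002, -0.023]
force: [-0.5, 0.1, 0.1]
grip_width: 0.0001
grip_force: 0.0
```

Emit:
step_arm(
  deltas=[
    {"dp":[0,-0.14,0],"twist":0},
    {"dp":[0,-0.07,-0.11],"twist":0},
    {"dp":[0,-0.07,-0.11],"twist":0},
    {"dp":[0,-0.08,-0.1],"twist":0},
    {"dp":[0,-0.08,-0.1],"twist":0},
    {"dp":[0,-0.1,-0.09],"twist":0},
    {"dp":[0,-0.1,-0.09],"twist":0},
    {"dp":[0,0,0],"twist":0},
  ],
)

```text
time_s: 19.35
ee_pos: [0.4939, -0.1114, 0.1403]
eef_rot: [3.14, -0.002, -0.024]
force: [0.1, -5.2, 3.6]
grip_width: 0.0
grip_force: 2.5
```

Emit:
step_arm(
  deltas=[
    {"dp":[0,-0.11,-0.07],"twist":0},
    {"dp":[0,-0.11,-0.07],"twist":0},
    {"dp":[0,-0.08,-0.04],"twist":0},
    {"dp":[0,-0.06,-0.04],"twist":0},
    {"dp":[0,0,0],"twist":0},
    {"dp":[0,0,0],"twist":0},
  ],
)

```text
time_s: 19.95
ee_pos: [0.4937, -0.0965, 0.1475]
eef_rot: [-3.141, 0.0, -0.023]
force: [0.6, 0.6, 0.8]
grip_width: 0.0004
grip_force: 0.0
```

Emit:
step_arm(
  deltas=[
    {"dp":[0,0.5,0],"twist":0},
    {"dp":[0,0.9,0],"twist":0},
    {"dp":[-0.4,0,-0.9],"twist":0},
    {"dp":[-0.5,0,-0.9],"twist":0},
    {"dp":[-0.3,0,-0.8],"twist":0},
    {"dp":[0,0,0],"twist":0},
    {"dp":[0,0,0],"twist":0},
  ],
)

```text
time_s: 20.65
ee_pos: [0.4445, -0.1517, 0.2516]
eef_rot: [3.141, -0.001, -0.024]
force: [-0.4, 0.5, -0.8]
grip_width: 0.0004
grip_force: 0.0
```

```bash
python3 bar.py
```

```text
20.65 [ 0.44452596 -0.15167175  0.25163593]
wrist 0.97 1528 1036 [[-0.0304, -0.0318, 0.1681], [0.0016, -0.0289, 0.1707], [0.0306, -0.0249, 0.1722]]
 cap 0.17354813210184117
top 0.59 58 11 [[0.0226, -0.0292, 0.168], [0.0282, -0.0261, 0.171], [0.0314, -0.0233, 0.1747]]
 cap 0.17378725611223755
 cap 0.17315110283399548
```

View pics/bar_wrist.png

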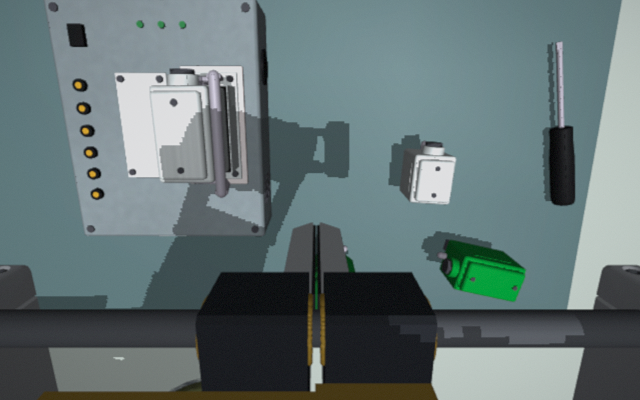

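The lever bar (217,135) now lies against the hood. It measures 28 mm to -y and 168 mm high, which is the closed position, and the plug has been pulled down 1 mm. The bystanders haven't moved and the robot is clear of everything.

```bash
python3 -c "
from station import ctrl
print(ctrl.hand_in())"
```

```text
the job is handed in; nothing more can be done
None
```

The long plug is fully seated with its boss to the adapter's +x, and the lever is snapped closed over both pegs. I handed the job in at about 21 s; `hand_in()` returned no verdict.

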